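Take the lid off a storage box and stand it in the draining rack

TASK

The lid of the grey storage box is to be washed: swing it up on its hinge until it stands upright against the back rest, then lift it straight up off its hinge pins. Stand it upright, hinge hooks down, in either slot of the draining rack and let go of it. Do not let the lid drop or slam, and leave the bottle, the paper roll and the brush where they are.

Things in the scene. Friction and masses are not known exactly. Their poses are not given: they have to be found in the camera images.
- box: Open grey plastic box, fixed to the table, outside 130 (x) x 190 (y) x 80 mm high, walls 4 mm. Origin: centre of its underside; z up; its x axis points from its front (the side of the lid's lip, which looks to the robot's right) to its hinge side (left and away from the robot).
- rest (a point): Middle of the top edge of the back rest's front face, at box (100.5, 0, 170) mm. The rest is a fixed upright plate, 85 mm wide (y) and 6 mm thick, behind the hinge, part of the box. The raised lid leans on it by itself, 3 to 12 degrees past vertical.
- pins (a point): Middle of the hinge axis of the box, at box (90, 0, 85) mm. The axis runs along box y. Two fixed steel pins lie on it, at y = 50..84 mm to either side, 8 mm wide in x and 13 mm tall, so that a hook comes off upwards only while the lid is within about 25 degrees of vertical, after a rise of about 22 mm.
- lid: Loose white plastic lid, about 0.3 kg (0.2 to 0.42), closed at the start. Plate 131 (x) x 198 (y) x 10 mm; origin at the plate's centre in mid thickness. x points from lip to hinge (down when raised), z out of the outer face (up when closed). No latch or spring; the hinge turns freely with about 4 mm of play, so the lid falls shut unless past vertical.
- lid_hinge (a point): Middle between the two hinge hooks of the lid, at lid (93.5, 0, 0) mm, on the hinge axis when the lid is hung. Each hook is a C, 22 mm wide at lid y = +-65 mm, 23 mm thick (lid z), open towards lid +x, its mouth tapering to 10.5 mm; the hooks end 14 mm beyond this point.
- lid_lip (a point): Middle of the free edge of the lip, at lid (-93.5, 0, 0) mm; top edge of the raised lid. The lip, 120 mm wide (y) and 10 mm thick, carries on the plate at its -x side; closed, it overhangs the box front by 32 mm, its underside 80 mm above the table, free to be hooked from below.
- rack: Steel draining rack, fixed to the table: base plate 150 (x) x 240 (y) x 12 mm with three rows of upright rods (8 mm thick, tops 87 mm above the table) at rack x = -50, 0, 50 mm; rods at y = -90, -30, 30, 90 mm. Between the rows are two slots along rack y, 42 mm clear. Origin: centre of its underside, z up.
- slot_near (a point): Middle of the floor of the slot nearer the robot, at rack (-25, 0, 12) mm.
- slot_far (a point): Middle of the floor of the other slot, at rack (25, 0, 12) mm.
- soap: Bystander: standing bottle, diameter 64, 170 mm high. Origin: centre of its underside.
- roll: Bystander: standing paper roll, diameter 80, 110 mm high. Origin: centre of its underside.
- brush: Bystander: hand brush lying on the table, about 200 mm long. Origin: under its middle.

How it is judged:
By the outcome, as a careful person would: the job done as asked, in the order asked, and still so for the second after the job is handed in, with the robot touching nothing.
It also fails if it takes over 66 s, if anything falls off the work surface, if the arm or the gripper's body presses on something with over 40 N, if the wrist force passes 120 N, or if a joint passes its speed limit or range.

ROBOT

A 7-joint arm with a two-finger parallel gripper is mounted at the origin on the work surface. World frame = base frame: x ahead of the robot, y to its left, z up, the work surface at z = 0. Lengths are in m, angles in rad, forces in N, time in s.
With the tool pointing down it reaches from about 0.425 to 0.875 m from the base axis. Payload 4.7 kg.
Tool frame: the origin (TCP) lies at the very end of the fingers, on their centre line; the grasp point (between the pads) lies 19 mm behind it; z points along the fingers, y is the direction in which the jaws open and shut (so a half turn about z gives the same grasp; the last joint's range is limited). The gripper opens to 87 mm and grips with 3 to 60 N. Pads are 19 mm wide; open, the fingers measure 117 mm over their backs; the gripper's body (75 mm by 190 mm) begins 51 mm behind the grasp point.
Start: joints at [0.014, 0.321, -0.07, 1.45, 0.023, 1.371, -0.057], TCP at [0.65, -0, 0.223] pointing down, gripper open.
Joint ranges: [-2.86, 2.86], [-0.3, 2.09], [-1.38, 1.24], [0.06, 2.45], [-1.56, 4.7], [0.09, 2.05], [-2.69, 2.69]. Speed limits (rad/s): [2.57, 2.57, 3.14, 3.14, 3.14, 3.14, 3.14].

INTERFACE

Orientations are given as a rotation vector (axis times angle).
In Python, from bench import * gives the robot as it stands.
- The arm moves only by the shell command python3 -m jog 'ROWS' [OPENING] [FORCE]. ROWS is JSON, a list of rows, each a list of 4 numbers: the shift along the world's x, y, z in mm, then the turn about the world's z in rad. In form: [[x, y, z, twist], ...]. A call has exactly 8 rows; each row is the pose to reach, as a shift and turn from the pose commanded when the call began; what a row does not reach only later rows make up. A row lasts 1/8 s, in which the tool goes at most 62.5 mm and 10.7 degrees, less where a joint would pass 70% of its speed; a pose out of reach is approached as far as the arm can. A call with a gripper value outside its range is refused whole. OPENING is the opening, from -1 (shut) to 1 (fully open), set as the call begins (- or left out, the last holds). The fingers move at their own pace and stop on an object; FORCE is the grip in N (left out, the last holds). Time passes only in rows, so rows that repeat a pose let the fingers close, or fill a call up. It gives the time, the measured TCP pose, the force and the opening at its end, in the units of the state.
- get_state(): the state, without advancing time (a new reading comes with each control period).
- get_image(name): name is "scene" or "side" or "wrist"; returns a dict with "image" (420x560x3 uint8, red, green, blue), "fx", "fy", "cx", "cy" (pixels), "position" and "rotation" of the camera in the world; the wrist camera has in their place "tool_from_camera" (4x4, takes a point from camera to tool coordinates, whose origin is the TCP and whose axes are the flange's). Camera axes: x right, y down, z forward; pixel columns grow to the right and rows downward; lengths in m; the calibration is good to about 2 mm. A picture is of the moment at which its call begins: read the wrist's pose just before it. There is no depth.
- close_job(): hands the job in, once; it reports no verdict.
The state is a dict: "time": time; "joint_positions": joint angles; "qd": joint speeds; "joint_torque": joint torques, N m; "position": TCP position; "tool_rot": TCP orientation; "ft_force": force on the tool from outside, world axes, zero at the start; "torque": the same for the moment, N m; "grip_width": opening from 0.0 (shut) to 1.0 (fully open).
Only numpy, scipy, OpenCV 4.12 (cv2) and the standard library are available. Lean on these libraries where they do the work, as an engineer would, in place of code of your own. Each camera call takes 0.05 s, during which the arm holds its last target. There are 200 camera calls.

## Working session

There is one attempt and no reset: what is moved stays moved. The work goes in short steps, Python scripts to look and compute and a shell command to move; the robot and the scene stay as the last step left them, time stands still between calls to the robot, and variables do not carry over. Pictures are saved under pics/ and viewed, about 8 in all and at most 12, crops included, and the job is handed in when it is done.

```bash
mkdir -p pics
cat > h.py <<'E'
from bench import *
import numpy as np, cv2
from scipy.spatial.transform import Rotation as R
def snap(n,f):
    s=get_state(); d=get_image(n); cv2.imwrite('pics/'+f,d['image'][:,:,::-1])
    if n=='wrist':
        T=np.eye(4);T[:3,:3]=R.from_rotvec(s['tool_rot']).as_matrix();T[:3,3]=s['position'];T=T@np.array(d['tool_from_camera'])
        d['rotation']=T[:3,:3];d['position']=T[:3,3]
    np.save('pics/'+f[:-4]+'.npy',dict(K=[d[k] for k in('fx','fy','cx','cy')],R=np.array(d['rotation']),p=np.array(d['position'])),allow_pickle=True)
    return d
def cam(f): return np.load('pics/'+f+'.npy',allow_pickle=True).item()
def ray(c,u,v):
    fx,fy,cx,cy=c['K']; Rm=c['R'] if c['R'].shape==(3,3) else R.from_rotvec(c['R']).as_matrix()
    return c['p'],Rm@np.array([(u-cx)/fx,(v-cy)/fy,1])
def onz(f,u,v,z):
    p,d=ray(cam(f),u,v); return p+d*(z-p[2])/d[2]
def tri(f1,a,f2,b):
    A=[];B=[]
    for f,q in((f1,a),(f2,b)):
        p,d=ray(cam(f),*q); d=d/np.linalg.norm(d); M=np.eye(3)-np.outer(d,d); A.append(M);B.append(M@p)
    return np.linalg.lstsq(np.vstack(A),np.hstack(B),rcond=None)[0]
E
python3 - <<'E'
from h import *
for n in('scene','side'):
    snap(n,n+'.png'); c=cam(n); print(n,c['p'],c['R'].round(2).tolist(),c['K'])
a=cv2.imread('pics/scene.png');b=cv2.imread('pics/side.png')
print(get_state())
E
```

```text
scene [1.736233   0.60740284 1.22103654] [-1.32, -2.14, 1.01] [518.3746654893813, 518.3746654893813, 274.42284754216064, 204.96952683535437]
side [ 0.15485915 -1.0239686   0.98621213] [-2.2, 0.5, -0.23] [386.72952840431543, 386.72952840431543, 284.22510731559913, 214.9967271771592]
{'time': 0.1, 'joint_positions': array([ 0.01412642,  0.32171577, -0.07007383,  1.4515401 ,  0.02258958,
        1.37079958, -0.05690557]), 'qd': array([-7.28929951e-05, -2.75600755e-03,  9.39550214e-05, -2.67521151e-03,
        1.61709728e-04, -2.57458699e-04,  3.51595156e-04]), 'joint_torque': array([ 1.37795760e-04, -4.92569017e+01, -4.06077392e-01, -3.13399816e+01,
       -6.42974046e-02,  3.95253638e-02,  6.49213871e-05]), 'position': array([ 6.49510717e-01, -6.86338612e-05,  2.21598766e-01]), 'tool_rot': array([-2.22066586e+00, -2.22062846e+00,  1.95469779e-03]), 'ft_force': array([-0.05871208,  0.51255188, -0.61710311]), 'torque': array([-0.03472391,  0.01193496, -0.0354069 ]), 'grip_width': 0.999052751772531}
```

View pics/scene.png

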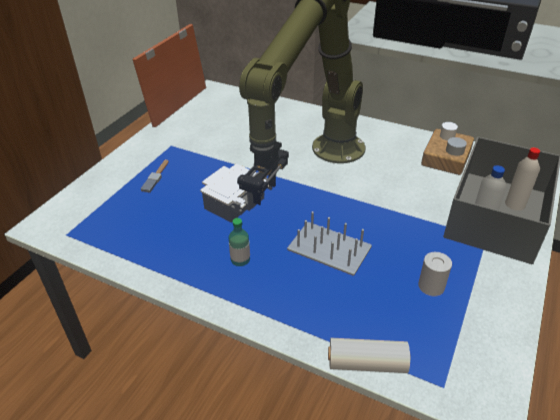

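View pics/side.png

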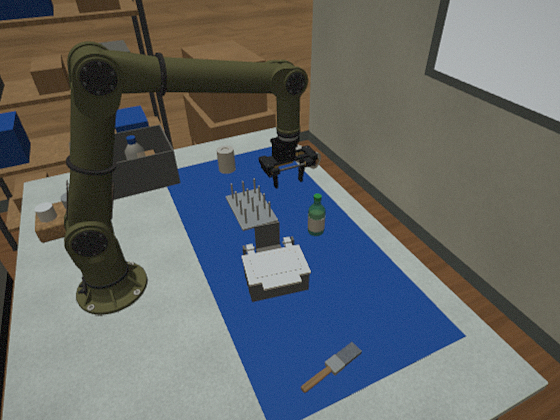

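Run:
```python
from h import *
for nm,u,v,z in [('lipL',262,289,.09),('lipR',301,285,.09),('plateFL',244,284,.09),('plateFR',310,271,.09),('plateBL',246,254,.09),('plateBR',303,247,.09),('rackL',225,195,.012),('rackF',242,226,.012),('rackR',278,212,.012),('rackB',258,184,.012),('soap',316,232,0),('roll',227,171,0)]: print(nm,onz('side',u,v,z)[:2].round(3))
for nm,u,v in [('rackL',289,249),('rackF',356,270),('rackR',371,245),('rackB',305,225)]: print('scene',nm,onz('scene',u,v,.012)[:2].round(3))
print('soap',onz('scene',240,262,0)[:2])
a=cv2.imread('pics/side.png')[140:310,190:350];b=cv2.imread('pics/scene.png')[150:290,190:390]
a=cv2.resize(a,None,fx=3.5,fy=3.5,interpolation=2);b=cv2.resize(b,(240,168)) if 0 else b
cv2.imwrite('pics/c1.png',a)
```

```text
lipL [ 0.418 -0.3  ]
lipR [ 0.53  -0.338]
plateFL [ 0.377 -0.258]
plateFR [ 0.582 -0.299]
plateBL [ 0.429 -0.139]
plateBR [ 0.613 -0.193]
rackL [0.502 0.317]
rackF [0.495 0.09 ]
rackR [0.658 0.108]
rackB [0.663 0.332]
soap [ 0.744 -0.057]
roll [0.579 0.517]
scene rackL [0.642 0.08 ]
scene rackF [0.634 0.31 ]
scene rackR [0.506 0.316]
scene rackB [0.512 0.079]
soap [ 0.75473261 -0.0416314 ]
```

View pics/c1.png

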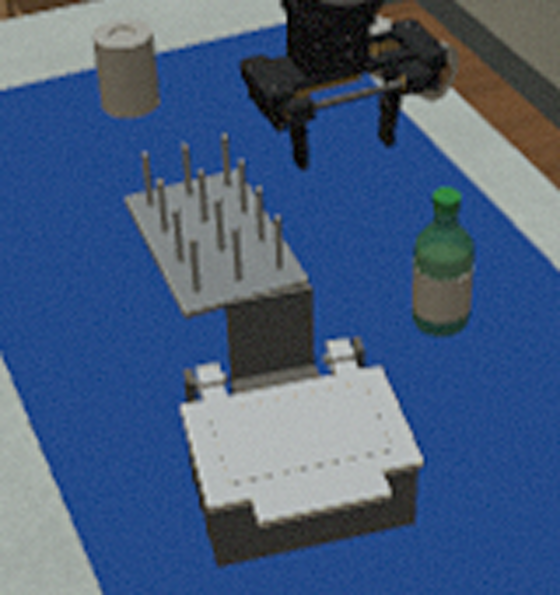

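Run:
```python
from h import *
P={k:onz('side',u,v,.09)[:2] for k,u,v in [('lL',263.7,289.4),('lR',301.4,281.4),('FL',249,285),('FR',310.6,272),('BL',242,256.3),('BR',298,245.7)]}
for k in P: print(k,P[k].round(3))
M=np.array([[-.0935,.06],[-.0935,-.06],[-.0655,.099],[-.0655,-.099],[.0655,.099],[.0655,-.099]])
W=np.array(list(P.values()))
a=M-M.mean(0);b=W-W.mean(0);H=a.T@b;th=np.arctan2(H[0,1]-H[1,0],H[0,0]+H[1,1]);c,s=np.cos(th),np.sin(th)
Rm=np.array([[c,-s],[s,c]]);t=W.mean(0)-Rm@M.mean(0);print('yaw',np.degrees(th),'centre',t,'res',(M@Rm.T+t-W).round(3).tolist())
print('lip',Rm@[-.0935,0]+t,'hinge',Rm@[.0935,0]+t)
```

```text
lL [ 0.422 -0.304]
lR [ 0.538 -0.325]
FL [ 0.389 -0.268]
FR [ 0.582 -0.304]
BL [ 0.413 -0.144]
BR [ 0.601 -0.18 ]
yaw 79.64784052447715 centre [ 0.49643676 -0.22344213] res [[-0.001, -0.001], [0.001, -0.001], [-0.001, -0.002], [0.0, -0.002], [-0.002, 0.003], [0.004, 0.003]]
lip [ 0.47963502 -0.31542013] hinge [ 0.51323851 -0.13146414]
```

```bash
python3 -m jog '[[-30,-60,0,-0.1],[-55,-115,0,-0.18],[-80,-170,0,-0.18],[-105,-225,0,-0.18],[-130,-280,0,-0.18],[-155,-330,0,-0.18],[-178,-364,0,-0.18],[-178,-364,0,-0.18]]' 0.2 20; python3 -c "
from h import *
snap('wrist','w1.png');c=cam('w1');print(c['p'],c['R'].round(2).tolist())"
```

```text
time: 1.1
position: [0.4684, -0.3683, 0.2222]
tool_rot: [-2.42, -2.003, 0.004]
ft_force: [-0.2, 0.6, 0.1]
grip_width: 0.6
[ 0.48399337 -0.2878073   0.38415817] [[0.98, -0.18, -0.06], [-0.19, -0.94, -0.29], [-0.0, 0.3, -0.95]]
```

View pics/w1.png

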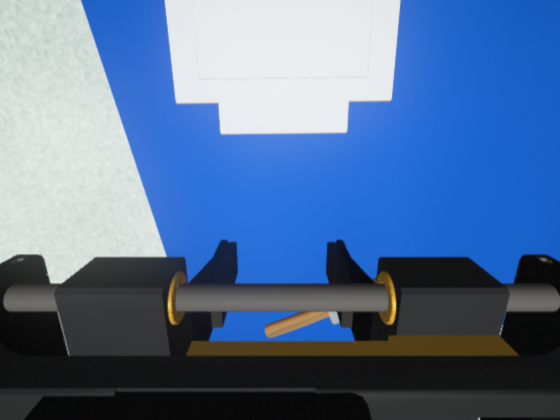

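Run:
```python
from h import *
a=onz('w1',220.5,133.5,.09);b=onz('w1',348,131.5,.09);print(a,b,(a+b)/2,np.linalg.norm(a-b),np.degrees(np.arctan2(b[1]-a[1],b[0]-a[0])))
c=onz('w1',176,102,.09);d=onz('w1',392,99,.09);print(c,d,np.linalg.norm(c-d),np.degrees(np.arctan2(d[1]-c[1],d[0]-c[0])))
```

```text
[ 0.42303765 -0.29697322  0.09      ] [ 0.54087146 -0.31747425  0.09      ] [ 0.48195455 -0.30722373  0.09      ] 0.11960392453967196 -9.86967229055378
[ 0.38997602 -0.26215287  0.09      ] [ 0.58364831 -0.29633861  0.09      ] 0.19666627503630635 -10.010353929771155
```

```bash
python3 -m jog '[[0,0,-55,0],[0,0,-110,0],[0,0,-154,0],[3,15,-154,0],[6,32,-154,0],[7,40,-154,0],[8,45,-154,0],[9,50,-154,0]]'
```

```text
time: 2.15
position: [0.4817, -0.3163, 0.0704]
tool_rot: [2.409, 2.008, -0.001]
ft_force: [-1.5, -11.6, 4.5]
grip_width: 0.603
```

```bash
python3 -m jog '[[-1,-4,-12,0],[-1,-4,-25,0],[0,1,-25,0],[0,3,-25,0],[0,3,-17,0],[0,3,-9,0],[1,4,0,0],[1,5,8,0]]'; python3 -c "
from h import *
d=snap('side','s2.png');cv2.imwrite('pics/s2c.png',cv2.resize(d['image'][200:330,200:350,::-1],None,fx=4,fy=4))"
```

```text
time: 3.15
position: [0.4793, -0.3135, 0.0762]
tool_rot: [2.413, 2.008, -0.009]
ft_force: [-3.2, -9.6, 0.2]
grip_width: 0.606
```

View pics/s2c.png

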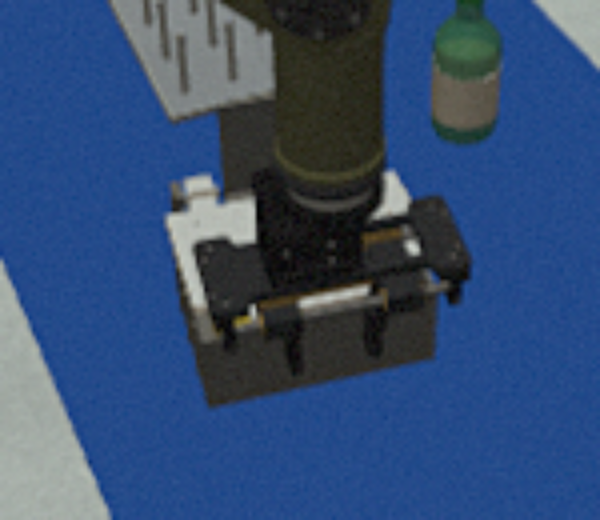

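```bash
python3 -c "
from h import *
snap('wrist','w2.png')"
```

```text
(no output)
```

View pics/w2.png

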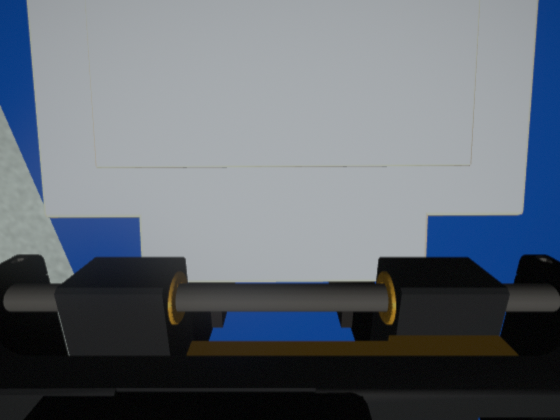

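Run:
```python
from h import *
from scipy.optimize import brentq
def f(f1,a,b,w):
    g=lambda z:np.linalg.norm(onz(f1,*a,z)-onz(f1,*b,z))-w
    z=brentq(g,0.0,.22);print(f1,z,onz(f1,*a,z),onz(f1,*b,z))
f('w2',(142,281),(428,281),.12);f('w2',(49,217),(524,214),.198)
f('w1',(220.5,133.5),(348,131.5),.12);f('w1',(176,102),(392,99),.198)
print(get_state()['ft_force'])
```

```text
w2 0.12603002361736623 [ 0.42450699 -0.28909979  0.12603002] [ 0.54255902 -0.31063393  0.12603002]
w2 0.11856697962915573 [ 0.39112417 -0.25668068  0.11856698] [ 0.58611708 -0.29105748  0.11856698]
w1 0.08902587786117198 [ 0.42283579 -0.29700357  0.08902588] [ 0.54105981 -0.31757249  0.08902588]
w1 0.08800511761131606 [ 0.38933842 -0.26197889  0.08800512] [ 0.58432414 -0.29639646  0.08800512]
[-4.50622874 -8.62158271 -0.40167126]
```

```bash
python3 -m jog '[[0,2,8,0],[1,4,16,0],[1,6,24,0],[1,8,32,0],[2,11,40,0],[2,14,47,0],[3,17,55,0],[4,21,62,0]]'
```

```text
time: 4.25
position: [0.4838, -0.2916, 0.1386]
tool_rot: [2.414, 2.009, -0.008]
ft_force: [-4.3, -7.6, 2.8]
grip_width: 0.6
```

```bash
python3 -m jog '[[1,5,9,0],[2,10,17,0],[3,15,25,0],[4,21,33,0],[5,28,40,0],[6,35,47,0],[7,42,54,0],[9,50,60,0]]'
```

```text
time: 5.25
position: [0.4953, -0.2364, 0.1987]
tool_rot: [-2.41, -2.013, -0.001]
ft_force: [-0.8, -1.4, -1.1]
grip_width: 0.6
```

```bash
python3 -m jog '[[2,11,8,0],[4,22,15,0],[6,33,21,0],[8,44,26,0],[10,57,30,0],[12,69,33,0],[14,80,35,0],[16,90,36,0]]'
```

```text
time: 6.25
position: [0.5111, -0.1471, 0.2346]
tool_rot: [-2.412, -2.013, 0.0]
ft_force: [0.5, 0.3, -0.0]
grip_width: 0.599
```

```bash
python3 -c "
from h import *
d=snap('side','s3.png');d=snap('scene','sc3.png');a=cv2.imread('pics/s3.png')[130:330,200:350];b=cv2.imread('pics/sc3.png')[110:270,170:340]
cv2.imwrite('pics/m3.png',np.hstack([cv2.resize(a,(390,520)),cv2.resize(b,(400,520))]))"
```

```text
(no output)
```

View pics/m3.png

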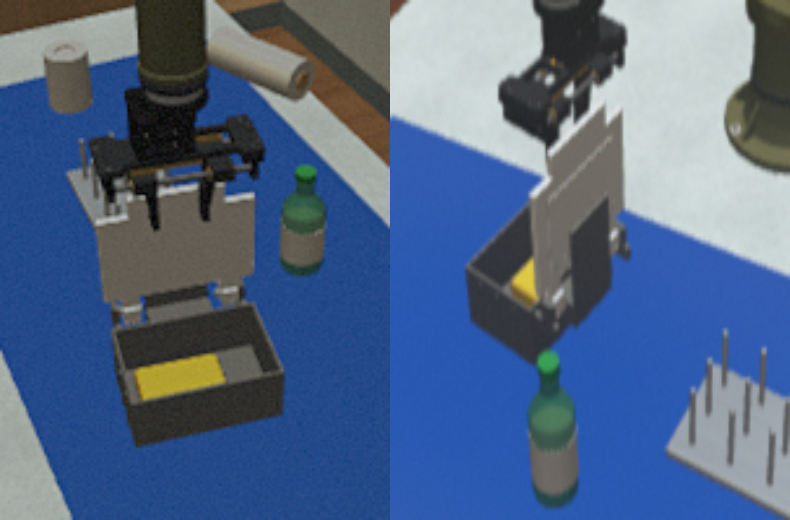

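```bash
python3 -m jog '[[0,3,0,0],[1,6,0,0],[1,9,0,0],[2,12,0,0],[2,15,0,0],[3,17,0,0],[3,18,0,0],[3,18,0,0]]'; python3 -c "
from h import *
d=snap('wrist','w4.png')"
```

```text
time: 7.35
position: [0.514, -0.13, 0.2346]
tool_rot: [2.412, 2.013, -0.0]
ft_force: [0.4, -0.3, 0.6]
grip_width: 0.598
```

View pics/w4.png

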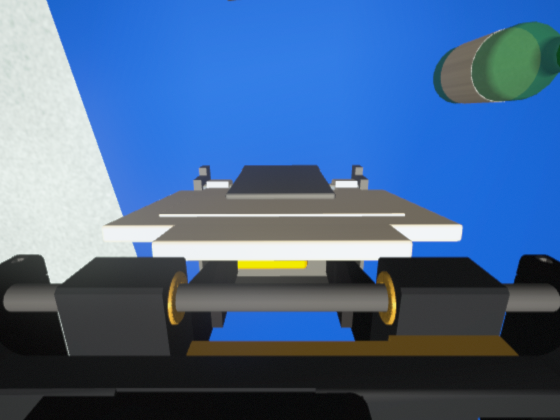

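Run:
```python
from h import *
from scipy.optimize import brentq
def f(a,b,w):
    g=lambda z:np.linalg.norm(onz('w4',*a,z)-onz('w4',*b,z))-w
    z=brentq(g,0.0,.32);p,q=onz('w4',*a,z),onz('w4',*b,z);print(z.__round__(4),((p+q)/2).round(4),np.degrees(np.arctan2(q[1]-p[1],q[0]-p[0])))
f((155,256.5),(410.5,255.5),.12)
f((152.5,242.5),(410,241),.12)
f((105,240),(461,240),.198)
for z in(.27,.272): print((onz('w4',155,256.5,z)+onz('w4',410.5,255.5,z))/2,(onz('w4',152.5,242.5,z)+onz('w4',410,241,z))/2)
g=get_image('wrist')['image'][:,283,:].astype(int); print([ (i,*g[i]) for i in range(195,275,3)])
```

```text
0.2665 [ 0.5174 -0.1135  0.2665] -10.004486287856649
0.2655 [ 0.5179 -0.1066  0.2655] -9.894208399867436
0.2399 [ 0.517  -0.1169  0.2399] -10.25730065112435
[ 0.51769195 -0.11178058  0.27      ] [ 0.51826894 -0.10469863  0.27      ]
[ 0.51786495 -0.11079854  0.272     ] [ 0.51843284 -0.10382842  0.272     ]
[(195, np.int64(160), np.int64(157), np.int64(148)), (198, np.int64(138), np.int64(135), np.int64(127)), (201, np.int64(114), np.int64(109), np.int64(100)), (204, np.int64(115), np.int64(109), np.int64(100)), (207, np.int64(115), np.int64(109), np.int64(100)), (210, np.int64(115), np.int64(110), np.int64(99)), (213, np.int64(173), np.int64(165), np.int64(149)), (216, np.int64(173), np.int64(174), np.int64(172)), (219, np.int64(118), np.int64(112), np.int64(101)), (222, np.int64(118), np.int64(112), np.int64(100)), (225, np.int64(116), np.int64(111), np.int64(99)), (228, np.int64(118), np.int64(112), np.int64(100)), (231, np.int64(118), np.int64(112), np.int64(101)), (234, np.int64(119), np.int64(113), np.int64(101)), (237, np.int64(120), np.int64(114), np.int64(102)), (240, np.int64(182), np.int64(174), np.int64(152)), (243, np.int64(242), np.int64(240), np.int64(234)), (246, np.int64(241), np.int64(244), np.int64(246)), (249, np.int64(241), np.int64(244), np.int64(246)), (252, np.int64(241), np.int64(244), np.int64(246)), (255, np.int64(241), np.int64(244), np.int64(246)), (258, np.int64(242), np.int64(243), np.int64(240)), (261, np.int64(242), np.int64(235), np.int64(11)), (264, np.int64(243), np.int64(235), np.int64(0)), (267, np.int64(236), np.int64(219), np.int64(0)), (270, np.int64(155), np.int64(152), np.int64(139)), (273, np.int64(154), np.int64(152), np.int64(140))]
```

```bash
python3 -m jog '[[-3,-15,20,0],[-3,-15,65,0.1],[-3,-15,70,0.28],[-2,-5,70,0.46],[0,5,70,0.64],[2,12,70,0.82],[3,19,70,1.0],[3,19,70,1.18]]' 1 25; python3 -m jog '[[0,0,0,0.18],[0,0,0,0.36],[0,0,0,0.395],[0,0,-10,0.395],[0,0,-30,0.395],[0,0,-50,0.395],[0,0,-64,0.395],[0,0,-66,0.395]]'; python3 -c "
from h import *
d=snap('side','s5.png');d=snap('scene','sc5.png');a=cv2.imread('pics/s5.png')[130:330,200:350];b=cv2.imread('pics/sc5.png')[110:270,170:340]
cv2.imwrite('pics/m5.png',np.hstack([cv2.resize(a,(390,520)),cv2.resize(b,(400,520))]))"
```

```text
time: 8.45
position: [0.5171, -0.1103, 0.3046]
tool_rot: [0.874, 3.018, 0.001]
ft_force: [0.5, -0.5, -0.5]
grip_width: 1.001
time: 9.45
position: [0.5163, -0.1109, 0.2373]
tool_rot: [-0.277, -3.127, -0.0]
ft_force: [0.4, 0.1, 0.3]
grip_width: 1.002
```

View pics/m5.png

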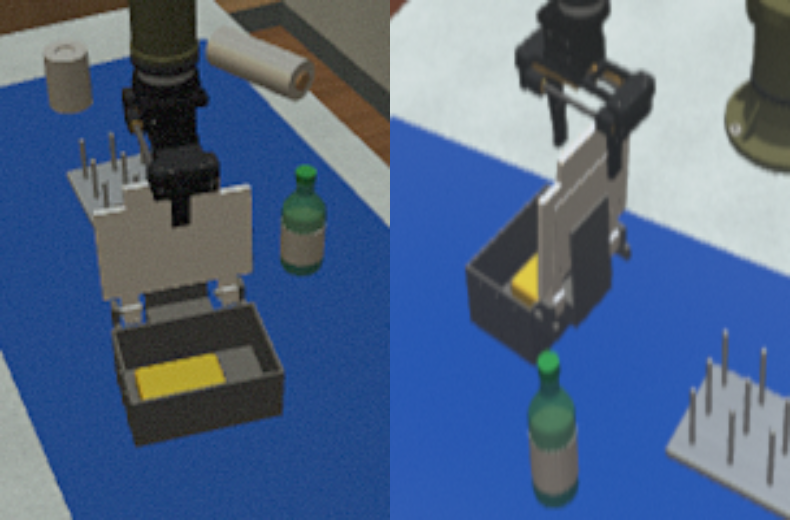

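```bash
python3 -m jog '[[0,0,0,0],[0,0,0,0],[0,0,0,0],[0,0,0,0],[0,0,0,0],[0,0,0,0],[0,0,0,0],[0,0,0,0]]' -1 30
```

```text
time: 10.55
position: [0.517, -0.111, 0.2386]
tool_rot: [-0.276, -3.129, -0.0]
ft_force: [-0.9, -0.5, -0.5]
grip_width: 0.175
```

```bash
python3 -m jog '[[0,0,0,0],[0,0,0,0],[0,0,2,0],[0,0,5,0],[0,0,8,0],[0,0,12,0],[0,0,16,0],[0,0,20,0]]'
```

```text
time: 11.55
position: [0.5163, -0.1116, 0.258]
tool_rot: [-0.277, -3.128, 0.001]
ft_force: [-1.4, -5.1, -5.4]
grip_width: 0.121
```

```bash
python3 -m jog '[[0,0,3,0],[0,0,6,0],[0,0,9,0],[0,0,13,0],[0,0,17,0],[0,0,21,0],[0,0,25,0],[0,0,30,0]]'
```

```text
time: 12.55
position: [0.5171, -0.1107, 0.2889]
tool_rot: [0.275, 3.129, 0.001]
ft_force: [-0.7, -3.4, -4.2]
grip_width: 0.124
```

```bash
python3 -m jog '[[0,0,8,0],[0,0,18,0],[0,0,30,0],[0,0,42,0],[0,0,54,0],[0,0,65,0],[0,0,75,0],[0,0,75,0]]';  python3 -c "
from h import *
a=cv2.imread('pics/scene.png')[205:275,283:378];b=cv2.imread('pics/side.png')[175:233,220:284]
a=cv2.resize(a,None,fx=8,fy=8,interpolation=2)[:, :];b=cv2.resize(b,None,fx=8,fy=8,interpolation=2)
a=cv2.resize(a,(570,420));b=cv2.resize(b,(384,348));print(a.shape,b.shape)
# stack vertically, a scale 6, b scale 6 but limited to 600 rows
c=np.zeros((600,790,3),np.uint8);a=cv2.resize(a,(428,315));c[:315,:428]=a;c[:326,428:788]=cv2.resize(b,(360,326))
d=get_image('scene')['image'][:,:,::-1];cv2.imwrite('pics/sc6.png',d);e=cv2.resize(d[80:240,190:350],(270,270));c[326:596,:270]=e
d=snap('side','s6.png')['image'][:,:,::-1];c[326:596,280:550]=cv2.resize(d[120:280,190:350],(270,270))
cv2.imwrite('pics/m6.png',c)"
```

```text
time: 13.55
position: [0.5174, -0.1111, 0.3645]
tool_rot: [0.276, 3.128, 0.0]
ft_force: [-0.5, -0.1, -3.5]
grip_width: 0.115
(420, 570, 3) (348, 384, 3)
```

View pics/m6.png

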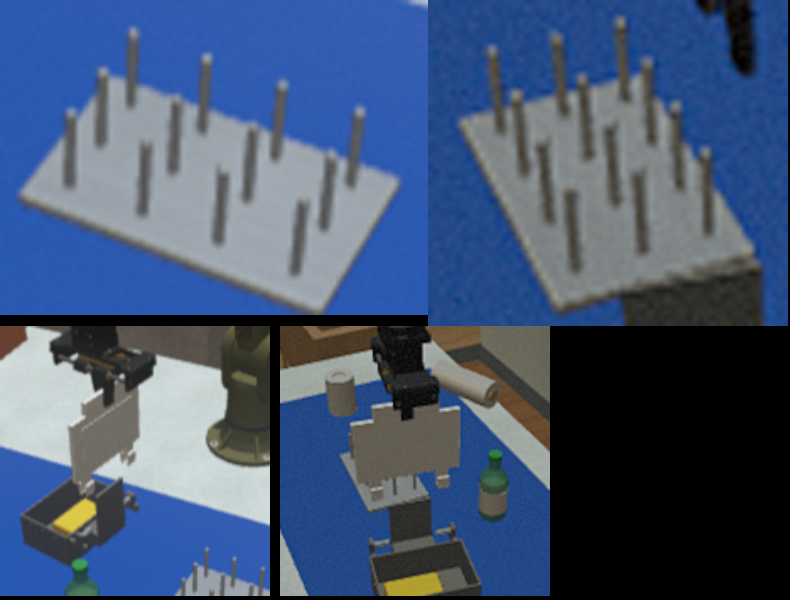

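```bash
cat > rack.py <<'E'
from h import *
sc=[[(133,30),(206,56),(281,83),(358,110)],[(102,70),(176,97),(253,126),(331,153)],[(69,111),(146,143),(222,169),(302,201)]]
sd=[[(143,190),(115,143),(89,92),(64,48)],[(211,171),(183,125),(156,78),(129,36)],[(278,150),(247,103),(219,60),(192,20)]]
M=np.array([[x,y] for x in(-.05,0,.05) for y in(-.09,-.03,.03,.09)])
def fit(W):
    a=M-M.mean(0);b=W-W.mean(0);H=a.T@b;th=np.arctan2(H[0,1]-H[1,0],H[0,0]+H[1,1]);c,s=np.cos(th),np.sin(th)
    Rm=np.array([[c,-s],[s,c]]);print(np.degrees(th),W.mean(0),'rms',np.sqrt(((a@Rm.T-b)**2).mean()))
p=[(283+u/4.505,205+v/4.505) for r in sc for u,v in r];q=[(220+u/5.625,175+v/5.625) for r in sd for u,v in r]
fit(np.array([onz('scene',*k,.087)[:2] for k in p]));fit(np.array([onz('side',*k,.087)[:2] for k in q]))
T=np.array([tri('scene',a,'side',b) for a,b in zip(p,q)]);print(T[:,2].round(3));fit(T[:,:2])
E
python3 rack.py
```

```text
-3.020517763459694 [0.57283768 0.19481612] rms 0.0011257881914281613
-2.354611340241061 [0.57083074 0.18431447] rms 0.0019154687229928943
[0.082 0.082 0.084 0.085 0.083 0.082 0.083 0.083 0.084 0.083 0.084 0.082]
-2.7563730587039457 [0.57155951 0.19241715] rms 0.000918708545630313
```

```bash
python3 -m jog '[[1,10,0,0],[3,30,0,-0.08],[6,60,0,-0.18],[9,90,0,-0.3],[12,125,0,-0.42],[15,160,0,-0.54],[18,190,0,-0.66],[21,215,0,-0.78]]'; python3 -m jog '[[3,22,0,-0.12],[5,42,0,-0.24],[7,58,0,-0.36],[8,70,0,-0.46],[9,80,-10,-0.55],[9,86,-25,-0.62],[9,89,-40,-0.665],[9,89,-50,-0.665]]';python3 -c "
from h import *
print(get_state()['position'],get_state()['tool_rot'])
a=snap('scene','sc7.png')['image'][130:280,260:400,::-1];b=snap('side','s7.png')['image'][90:240,200:340,::-1]
cv2.imwrite('pics/m7.png',np.hstack([cv2.resize(a,(395,423)),cv2.resize(b,(395,423))]))"
```

```text
time: 14.65
position: [0.5375, 0.1065, 0.3631]
tool_rot: [-1.447, -2.787, -0.0]
ft_force: [0.1, 0.1, -3.9]
grip_width: 0.117
time: 15.65
position: [0.5462, 0.1939, 0.3122]
tool_rot: [-2.273, -2.167, 0.002]
ft_force: [-0.0, -0.3, -3.2]
grip_width: 0.115
[0.54619348 0.19392752 0.31224563] [-2.27334271e+00 -2.16666789e+00  2.22761038e-03]
```

View pics/m7.png

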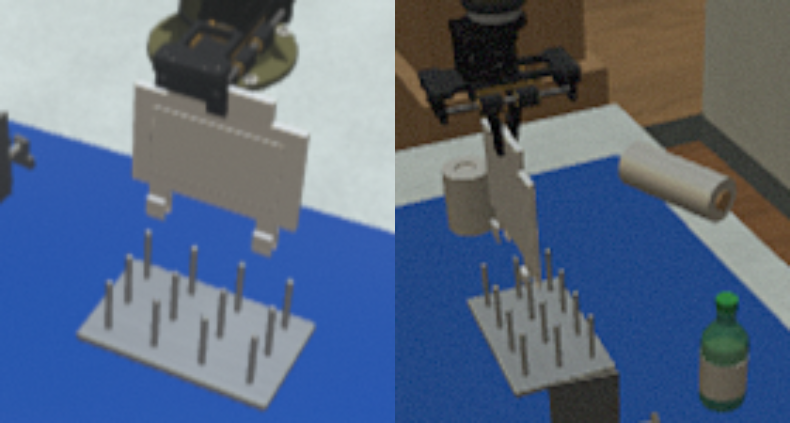

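Run:
```python
from h import *
th=np.radians(-2.76);c=np.array([.5716,.1924])
for a,b in (((315.7,206),(247,189.3)),((353.6,218.7),(236.2,173.3))):
    p=tri('sc7',a,'s7',b);d=p[:2]-c;print(p.round(3),'rack',(np.cos(th)*d[0]+np.sin(th)*d[1]).round(4),(-np.sin(th)*d[0]+np.cos(th)*d[1]).round(4))
```

```text
[0.544 0.131 0.143] rack -0.0244 -0.0627
[0.547 0.261 0.141] rack -0.0279 0.0671
```

```bash
python3 -m jog '[[0,0,-15,0],[0,0,-35,0],[0,0,-55,0],[0,0,-75,0],[0,0,-95,0],[0,0,-110,0],[0,0,-118,0],[0,0,-121,0]]'; python3 -m jog '[[0,0,-1,0],[0,0,-2,0],[0,0,-3,0],[0,0,-4,0],[0,0,-5,0],[0,0,-6,0],[0,0,-7,0],[0,0,-8,0]]'
```

```text
time: 16.75
position: [0.547, 0.193, 0.1924]
tool_rot: [2.276, 2.165, -0.0]
ft_force: [-0.0, 0.3, -3.9]
grip_width: 0.113
time: 17.75
position: [0.547, 0.193, 0.1845]
tool_rot: [2.276, 2.165, 0.0]
ft_force: [-0.2, -0.2, -3.2]
grip_width: 0.117
```

```bash
python3 -m jog '[[0,0,-1,0],[0,0,-2,0],[0,0,-3,0],[0,0,-3.5,0],[0,0,-4,0],[0,0,-4.5,0],[0,0,-5,0],[0,0,-5,0]]'
```

```text
time: 18.75
position: [0.548, 0.1929, 0.1824]
tool_rot: [2.275, 2.163, 0.004]
ft_force: [-2.7, -1.4, 10.2]
grip_width: 0.115
```

```bash
python3 -m jog '[[0,0,3,0],[0,0,5,0],[-3,0,5,0],[-6,0,5,0],[-8,0,5,0],[-8,0,4,0],[-8,0,3,0],[-8,0,2.5,0]]'; python3 -m jog '[[0,0,0,0],[0,0,0,0],[0,0,0,0],[0,0,0,0],[0,0,0,0],[0,0,0,0],[0,0,0,0],[0,0,0,0]]' -0.65 10
```

```text
time: 19.75
position: [0.5393, 0.1929, 0.1825]
tool_rot: [2.276, 2.165, 0.001]
ft_force: [-0.9, -0.8, 1.0]
grip_width: 0.111
time: 20.75
position: [0.539, 0.193, 0.1821]
tool_rot: [2.276, 2.165, 0.0]
ft_force: [0.5, 0.5, -0.2]
grip_width: 0.175
```

```bash
python3 -m jog '[[-1,0,0,0],[-3,0,0,0],[-5,0,0,0],[-7,0,0,0],[-9,0,0,0],[-11,0,0,0],[-12,0,0,0],[-12,0,0,0]]'
```

```text
time: 21.75
position: [0.527, 0.193, 0.1821]
tool_rot: [2.276, 2.165, 0.0]
ft_force: [-0.5, 0.7, 0.5]
grip_width: 0.18
```

```bash
python3 -m jog '[[-2,0,0,0],[-3,0,0,0],[-4,0,0,0],[-5,0,0,0],[-6,0,0,0],[-6,0,0,0],[-6,0,0,0],[-6,0,0,0]]' -0.5;python3 -m jog '[[0,0,0,0],[0,0,0,0],[0,0,0,0],[0,0,0,0],[0,0,0,0],[0,0,0,0],[0,0,0,0],[0,0,0,0]]' 0;python3 -c "
from h import *
a=snap('scene','sc8.png')['image'][130:280,260:400,::-1];b=snap('side','s8.png')['image'][90:240,200:340,::-1]
cv2.imwrite('pics/m8.png',np.hstack([cv2.resize(a,(395,423)),cv2.resize(b,(395,423))]))"
```

```text
time: 22.75
position: [0.521, 0.193, 0.1821]
tool_rot: [2.276, 2.165, 0.0]
ft_force: [0.1, 0.0, -0.5]
grip_width: 0.246
time: 23.75
position: [0.521, 0.193, 0.1821]
tool_rot: [2.276, 2.165, 0.0]
ft_force: [-1.0, -0.0, -0.3]
grip_width: 0.502
```

View pics/m8.png

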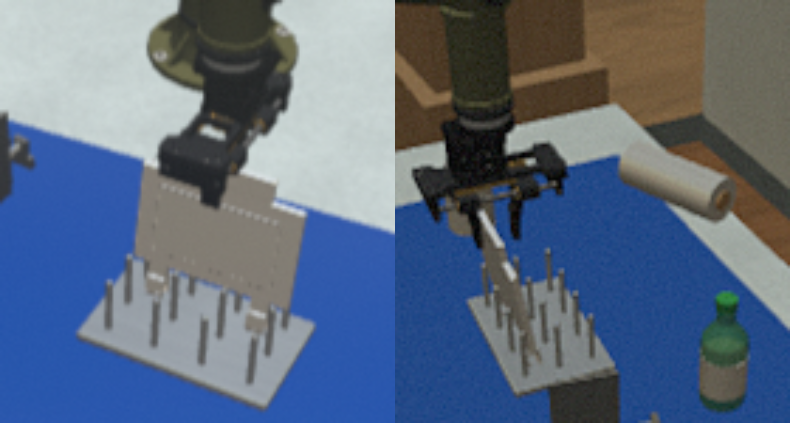

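```bash
python3 -m jog '[[0,0,0,0],[0,0,0,0],[0,0,0,0],[0,0,0,0],[0,0,10,0],[0,0,25,0],[0,0,45,0],[0,0,65,0]]' 0.8; python3 -m jog '[[0,0,20,0],[0,0,50,0],[0,0,90,0],[0,0,130,0],[0,0,150,0],[0,0,150,0],[0,0,150,0],[0,0,150,0]]'
python3 - <<'E'
from h import *
a=cv2.imread('pics/sc8.png').astype(int)
d=snap('scene','sc9.png')['image'][:,:,::-1].astype(int);snap('side','s9.png')
# lid region compare, below gripper
r=np.abs(a-d).sum(2)[200:280,285:380];print('changed px low rack region',(r>60).sum())
for n,o,(y0,y1,x0,x1) in(('sc9','scene',(210,275,215,260)),('sc9','scene',(245,300,410,460)),('sc9','scene',(155,195,135,175))):
    A=cv2.imread(f'pics/{n}.png').astype(int)[y0:y1,x0:x1];B=cv2.imread(f'pics/{o}.png').astype(int)[y0:y1,x0:x1];print((np.abs(A-B).sum(2)>60).sum())
# lid tilt: bright lip/plate in side before/after
A=cv2.imread('pics/s8.png').astype(int)[165:235,220:270];B=cv2.imread('pics/s9.png').astype(int)[165:235,220:270];print('side',(np.abs(A-B).sum(2)>90).sum())
g=cv2.imread('pics/sc9.png'); h=cv2.cvtColor(g,cv2.COLOR_BGR2HSV); m=((h[...,1]<45)&(h[...,2]>100)).astype(np.uint8)[170:280,290:385]
c=max(cv2.findContours(m,0,2)[0],key=cv2.contourArea);print(cv2.boundingRect(c))
for k in('sc9',): 
    g=cv2.imread('pics/side.png' if 0 else 'pics/s9.png');print(g.shape)
print(get_state()['ft_force'],get_state()['position'])
E
```

```text
time: 24.85
position: [0.5213, 0.1932, 0.2491]
tool_rot: [2.276, 2.165, 0.002]
ft_force: [-0.8, -0.1, -0.2]
grip_width: 0.9
time: 25.85
position: [0.5206, 0.1927, 0.3958]
tool_rot: [-2.276, -2.165, 0.003]
ft_force: [0.5, -0.2, -0.1]
grip_width: 0.901
changed px low rack region 30
0
0
0
side 81
(0, 0, 95, 105)
(420, 560, 3)
[-0.44767693  0.27844629 -0.76612859] [0.52072755 0.1927829  0.3961361 ]
```

Run:
```python
from h import *
A=cv2.imread('pics/s8.png').astype(int);B=cv2.imread('pics/s9.png').astype(int)
d=np.abs(A-B).sum(2)>90
ys,xs=np.where(d[165:235,220:270]);print('change rows',np.unique(ys+165),'cols',xs.min()+220,xs.max()+220)
ys,xs=np.where((np.abs(cv2.imread('pics/sc8.png').astype(int)-cv2.imread('pics/sc9.png').astype(int)).sum(2)>60)[200:280,285:380]);print(np.unique(ys+200),np.unique(xs+285))
g=B; w=(g.min(2)>110)&(g.max(2)-g.min(2)<45)
print('\n'.join(f'{r} '+''.join('#' if v else '.' for v in w[r,215:285]) for r in range(150,230,3)))
snap('side','s10.png');C=cv2.imread('pics/s10.png').astype(int);print('still moving px',(np.abs(B-C).sum(2)>90)[140:235,215:285].sum())
```

```text
change rows [165 166 167 168 169 170 171 172 173 174 175 176 177] cols 223 244
[200 201 202 203 204] [331 332 333 334 335 336 337 338]
150 ##################.#####################..............................
153 ##...#######.......#########..........................................
156 ##....................................................................
159 ##....................................................................
162 .............##.......................................................
165 ............#####.....................................................
168 ................###...................................................
171 .................####.................................................
174 ...................###................................................
177 .....................###..............................................
180 ......................................................................
183 .......................###............................................
186 ........................####.................................
[... 377 characters left out ...]
.......
204 ...............######..##........####..#########...##.................
207 ................#########..##.....###...#...#####..##.................
210 ..................#######...#......##...#...##########..#.............
213 ....................#####...#......#######..##########..###...........
216 .....................#########..###..#####..##########..#####.........
219 .......................#######...#########...##################.......
222 ........................######...###################..................
225 ..........................###############.............................
228 ...........................###.#......................................
still moving px 0
```

Run:
```python
from h import *
for z in(.19,.2,.205,.21,.215): print(z,onz('s9',228,162.5,z)[:2].round(3),onz('s9',238.5,178.5,z)[:2].round(3))
s=get_state();print(s['time']);print(close_job())
```

```text
0.19 [0.521 0.278] [0.519 0.151]
0.2 [0.517 0.262] [0.514 0.136]
0.205 [0.515 0.254] [0.512 0.128]
0.21 [0.512 0.246] [0.51  0.121]
0.215 [0.51  0.237] [0.507 0.114]
26.0
the job is handed in; nothing more can be done
None
```

The lid now stands upright, hooks down, in the draining rack slot nearer the robot. It has been let go of, and the job is handed in at 26.0 s of the allowed 66 s.

**What I did:**
- **Raising:** I pushed the lid up with the fingers against its lip. It came to rest by itself on the back rest, about 5° past vertical.
- **Lifting off:** I gripped it at the lip, lifted it straight up off the pins and carried it to the rack.
- **Placing:** I lowered it until it touched the slot floor, at about 10 N. I eased it onto the near row of rods, then opened the fingers in stages.

**Last checks:**
- **Lid standing still:** the gripper is open and clear, and the wrist force is near zero. Two side-camera pictures in a row showed no movement, and nothing around the rack changed apart from the gripper leaving.
- **Lean:** the lip edge measures at about x 0.513 m and z 0.205 m, so the lid leans very roughly 5 to 10° towards the robot against the rods. This comes from one view only and was not cross-checked.
- **Bottle, paper roll and brush:** in the scene camera, the bottle, the brush and the small upright roll at the back of the blue mat show no change from the start. I did not check the larger roll lying at the table edge, which the arm never came near.
- **Disagreement:** my first corner-based estimates of the rack's angle were off by about 5° and of opposite sign. The rod-top fits from two cameras replaced them and agreed to within 0.7°. The hooks then measured centred in the slot to within 3 mm before I lowered the lid.

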